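# Lay the tall steel beaker down in its drying cradle

## Robot

A 7-joint arm with a two-finger parallel gripper is mounted at the origin on the work surface. World frame = base frame: x ahead of the robot, y to its left, z up, the work surface at z = 0. Lengths are in m, angles in rad, forces in N, time in s.
With the tool pointing down it reaches from about 0.4 to 0.9 m from the base axis. Payload 5.6 kg.
Tool frame: the origin (TCP) lies on the centre line of the jaws, within the pads' length; the fingertips stand 17 mm ahead of it and the grasp point (between the pads) lies 2 mm behind it (env.nose_length is the distance from the TCP to the fingertips, in m); z points along the fingers, y is the direction in which the jaws open and shut (so a half turn about z gives the same grasp; the last joint's range is limited). The gripper opens to 92 mm and grips with 3 to 60 N. Pads are 20 mm wide; open, the fingers measure 128 mm over their backs; the gripper's body (75 mm by 189 mm) begins 69 mm behind the grasp point.
Start: joints at [1.084, 0.468, -0.012, 1.603, 0.006, 1.071, -0.056], TCP at [0.279, -0.587, 0.232] pointing down, gripper open.
Joint ranges: [-2.53, 2.53], [-0.31, 2.02], [-1.57, 1.55], [0.28, 2.44], [-1.29, 4.43], [0.15, 1.84], [-2.92, 2.92]. Speed limits (rad/s): [2.57, 2.57, 3.14, 3.14, 3.14, 3.14, 3.14].

## Interface

Orientations are given as a 3x3 rotation matrix whose columns are the frame's x, y, z axes.
In Python, from bench import env gives the robot as it stands.
- The arm moves only by the shell command python3 -m handwheel 'ROWS' [FORCE]. ROWS is JSON, a list of rows, each an object with "rotation": the turn, a rotation vector about the tool's x, y, z in degrees, a list of three; "linear": the shift along the tool's x, y, z in cm, a list of three; "grip": the opening in per cent of the stroke, from 0 (shut) to 100 (fully open). A call has 1 to 8 rows; each row is the pose to reach, as a shift and turn from the pose commanded when the call began, along the tool's axes at that moment; what a row does not reach only later rows make up. A row lasts 1/12 s, in which the tool goes at most 41.7 mm and 7.16 degrees, less where a joint would pass 70% of its speed; a pose out of reach is approached as far as the arm can. A call with a gripper value outside its range is refused whole. The fingers move at their own pace and stop on an object; FORCE is the grip in N (left out, the last holds). Time passes only in rows, so rows that repeat a pose let the fingers close. It gives the time, the measured TCP pose, the force and the opening at its end, in the units of the state.
- env.get_obs(): the state, without advancing time (a new reading comes with each control period).
- env.snapshot(name): name is "scene" or "side" or "wrist"; returns the picture (384x512x3 uint8, red, green, blue); there is no depth.
- env.get_calibration(name): a dict with "K" (3x3 intrinsics, pixels), "R" (3x3) and "t" (3): a world point X has camera coordinates R X + t. Camera axes: x right, y down, z forward; pixel columns grow to the right and rows downward; lengths in m; the calibration is good to about 2 mm. A picture is of the moment at which its call begins: read the wrist's pose just before it. get_calibration takes no time and is no camera call; for the wrist camera it gives the pose at the moment of the call.
- env.close_job(): hands the job in, once; it reports no verdict.
Trained networks look in the newest picture that a camera, given by its name, has taken for a name from the list of things; names that differ only in an ending like _2 or _b are one class to them, and where a whole thing is asked for, a point or a joint stands for the part that bears it (a point fixed in the world has none). Each returns a list of dicts, best first, with "score" (0 to 1); they miss things now and then, are a little off and sometimes report something else, mostly with a low value. They report only what shows in the picture. A call takes as long as a camera call. They do not tell look-alikes from the thing itself.
- env.cut_out(camera, thing): "mask" (384x512 bool, what is visible of it) and "centre" ([column, row] in pixels, amid what is visible of it).
The state is a dict: "time_s": time; "joint_pos": joint angles; "joint_velocities": joint speeds; "effort": joint torques, N m; "eef_pos": TCP position; "ee_rot": TCP orientation; "force": force on the tool from outside, world axes, zero at the start; "ft_torque": the same for the moment, N m; "grip_width": finger opening in m.
Only numpy, scipy, OpenCV 4.12 (cv2) and the standard library are available. Lean on these libraries where they do the work, as an engineer would, in place of code of your own. Each camera call takes 0.05 s, during which the arm holds its last target. There are 200 camera calls.

## Task

Lay the washed tall steel beaker down to dry: with the fingertips (its open mouth lets them bear on it from inside) tip it over the stop of the drying cradle onto its side, so that it lies on the black pad between the two blue rails with its mouth away from the white end where it stood. Hold it back as it goes over and let it down gently all the way, without dropping, pinching or lifting it. Leave it lying still, and leave everything else where it stands.

Things in the scene. Friction and masses are not known exactly. Their poses are not given: they have to be found in the camera images.
- beaker: the tall open steel beaker, a straight empty cylinder 84 mm across, 190 mm tall, wall 3 mm (open mouth 78 mm across), about 0.4 kg (25 % more or less). Origin at the centre of its underside, z axis along it towards its mouth; its yaw is random and means nothing. It starts upright on the low white end of the cradle, its foot 2 to 14 mm from the stop
- beaker_mouth (a point): centre of the beaker's mouth, in the plane of its rim, 190 mm along its z axis from the underside. The fingers can reach into the mouth and bear on its inner wall from either side
- beaker_center (a point): middle of the beaker, 95 mm along its z axis from the underside. Tipped about its foot's edge the beaker balances at about 24 degrees and falls by itself beyond that unless held back
- cradle: the drying cradle, fixed: a white board 170 x 400 x 10 mm, long side along its y axis. Origin on the table surface near the board's middle, z up. White beaker end: y 65 to 190 mm, 10 mm above the table, then a blue end wall (y 190 to 200, top at 26 mm). The beaker is to be tipped towards the cradle's -y direction and then lies along y between the rails, mouth towards -y
- stop_edge (a point): middle of the stop's upper edge, at x = 0, y = 65 mm, z = 16 mm in the cradle's frame, axes as the cradle's. The stop is the 6 mm high edge of the black landing pad, at the beaker's foot
- pad (a point): point on the top of the black landing pad, at x = 0, y = -57.5 mm, z = 16 mm in the cradle's frame, midway between the rails' ends. The pad reaches from y = 65 to -170 mm, 130 mm wide. On it stand two blue rails along y, y = 45 to -160 mm, inner faces at x = +-35 mm, 12 mm wide, tops 32 mm above the table
- amber_bottle: bystander beside the cradle: brown bottle with black cap, 48 mm across, 105 mm tall; origin at its underside's centre. Stands 110 to 150 mm from the cradle's long middle line (+x side)
- sample_jar: bystander beside the cradle: white jar with blue lid, 54 mm across, 60 mm tall; origin at its underside's centre
- small_cup: bystander beside the cradle (on its -x side): clear plastic cup 60 mm across, 60 mm tall; origin at its underside's centre
- tall_bottle: bystander: blue bottle with white cap, 66 mm across, 170 mm tall; origin at its underside's centre
- dish: bystander: white bowl 110 mm across, 35 mm tall; origin at its underside's centre
- spatula: bystander: spatula 200 mm long lying on the table with a blue handle
- reagent_tub: bystander: grey can 70 mm across, 80 mm tall; origin at its underside's centre
Not all that is in view belongs to the job. What is shaped like the beaker but yellow is not meant.

How it is judged:
By the outcome, as a careful person would: the job done as asked, in the order asked, and still so for the second after the job is handed in, with the robot touching nothing.
It also fails if it takes over 48 s, if anything falls off the work surface, if the arm or the gripper's body presses on something with over 40 N, if the wrist force passes 120 N, or if a joint passes its speed limit or range.

## Working session

There is one attempt and no reset: what is moved stays moved. The work goes in short steps, Python scripts to look and compute and a shell command to move; the robot and the scene stay as the last step left them, time stands still between calls to the robot, and variables do not carry over. Pictures are saved under pics/ and viewed, about 8 in all and at most 12, crops included, and the job is handed in when it is done.

```bash
ls; mkdir -p pics
python3 - <<'E'
from bench import env
import cv2,numpy as np
o=env.get_obs(); print(o['time_s'],o['eef_pos'],o['ee_rot'],o['grip_width'],o['force'],env.nose_length)
ims=[]
for c in ['scene','side']:
    im=env.snapshot(c); cv2.imwrite(f'pics/{c}0.png',im[:,:,::-1]); ims.append(im)
    for th in ['beaker','cradle','amber_bottle','small_cup','sample_jar']:
        for d in env.cut_out(c,th)[:3]: print(c,th,round(d['score'],2),np.round(d['centre']),d['mask'].sum())
    k=env.get_calibration(c); print(k['K'][0],k['K'][1],'C',-k['R'].T@k['t'],k['R'][2])
cv2.imwrite('pics/both0.png',cv2.resize(np.hstack(ims)[:,:,::-1],(800,300)))
E
```

```text
pics
0.0 [ 0.27876959 -0.58657815  0.2306362 ] [[ 9.03166881e-01  4.29288632e-01 -9.24789553e-04]
 [ 4.29289591e-01 -9.03165605e-01  1.52863669e-03]
 [-1.79011764e-04 -1.77761656e-03 -9.99998404e-01]] 0.09210882629127828 [ 1.09583873 -0.58498502 -1.4228399 ] 0.017
scene beaker 0.94 [285. 188.] 1326
scene beaker 0.88 [351. 187.] 1382
scene beaker 0.3 [163. 192.] 432
scene cradle 0.75 [241. 216.] 3512
scene amber_bottle 0.65 [297. 234.] 318
scene small_cup 0.53 [256. 181.] 288
scene sample_jar 0.55 [230. 238.] 314
[465.27630731   0.         249.71789011] [  0.         465.27630731 195.63657393] C [1.59903114 0.31459107 1.17391194] [-0.68154225 -0.20923088 -0.70122935]
side beaker 0.95 [283. 208.] 1346
side beaker 0.65 [302. 248.] 1800
side cradle 0.57 [258. 218.] 1616
side cradle 0.16 [282. 205.] 1316
side amber_bottle 0.6 [244. 234.] 345
side amber_bottle 0.5 [262. 217.] 1529
side small_cup 0.82 [302. 206.] 240
side sample_jar 0.77 [228. 206.] 191
[417.40040594   0.         261.98239567] [  0.         417.40040594 186.24127973] C [0.49315808 1.32828294 0.87638369] [ 0.04780859 -0.87159644 -0.48788727]
```

View both.

Run:
```python
import cv2,numpy as np
a=cv2.imread('pics/scene0.png')[110:290,130:400];b=cv2.imread('pics/side0.png')[130:310,180:380]
a=cv2.resize(a,None,fx=1.65,fy=1.65,interpolation=cv2.INTER_CUBIC);b=cv2.resize(b,None,fx=1.65,fy=1.65,interpolation=cv2.INTER_CUBIC)
cv2.imwrite('pics/crop0.png',np.hstack([a,b]))
```

```text
(no output)
```

View pics/crop0.png

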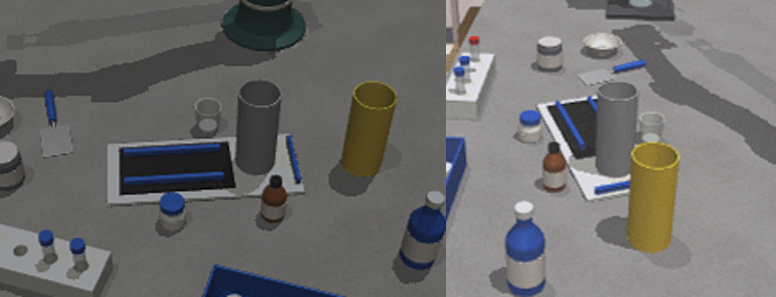

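```bash
cat > fit.py <<'E'
import cv2,numpy as np
from scipy.optimize import minimize
def proj(k,P):
    c=np.atleast_2d(P)@k['R'].T+k['t']; u=c@k['K'].T; return u[:,:2]/u[:,2:]
S=4
def hull(shape,pts):
    m=np.zeros((shape[0]*S,shape[1]*S),np.uint8)
    for p in pts:
        cv2.fillConvexPoly(m,cv2.convexHull(np.round((p+.5)*S).astype(np.int32)),1)
    return cv2.resize(m.astype(np.float32),(shape[1],shape[0]),interpolation=cv2.INTER_AREA)
def box(x0,x1,y0,y1,z0,z1): return np.array([[x,y,z] for x in(x0,x1) for y in(y0,y1) for z in(z0,z1)])
BLUE=[box(.035,.047,-.16,.045,.016,.032),box(-.047,-.035,-.16,.045,.016,.032),box(-.085,.085,.19,.2,.0,.026)]
def T(p,P):
    c,s=np.cos(p[2]),np.sin(p[2]); return P@np.array([[c,-s,0],[s,c,0],[0,0,1]]).T+[p[0],p[1],p[3] if len(p)>3 else 0]
def cyl(x,y,z,h,r=.042):
    a=np.linspace(0,2*np.pi,60); c=np.c_[x+r*np.cos(a),y+r*np.sin(a)]
    return np.vstack([np.c_[c,0*a+z],np.c_[c,0*a+z+h]])
def ray(k,uv):
    d=k['R'].T@np.linalg.inv(k['K'])@np.array([*uv,1]); return -k['R'].T@k['t'],d
def onplane(k,uv,z):
    c,d=ray(k,uv); return c+d*(z-c[2])/d[2]
E
python3 - <<'E'
from bench import env
from fit import *
V=[]
ims={}
for c in ['scene','side']:
    im=env.snapshot(c); ims[c]=im; k=env.get_calibration(c); V.append((c,k))
mask={}
for c,k in V:
    ds=env.cut_out(c,'beaker')
    for d in ds[:2]:
        col=ims[c][d['mask']].mean(0); print(c,d['centre'],col)
        if col[0]-col[2]<30: mask[c]=d['mask'].astype(np.float32)
def fb(p):
    return sum(np.abs(hull(mask[c].shape,[proj(k,cyl(p[0],p[1],p[2],p[3]))])-mask[c]).sum() for c,k in V)
k=V[0][1]; g=onplane(k,(286,187),.1); print(g)
best=None
for z in (0,.01,.02):
    r=minimize(fb,[g[0],g[1],z,.19],method='Nelder-Mead',options=dict(initial_simplex=np.array([[g[0],g[1],z,.19]]+[[g[0]+.01*(i==0),g[1]+.01*(i==1),z+.008*(i==2),.19+.01*(i==3)] for i in range(4)])))
    print('free',r.x,r.fun,mask['scene'].sum(),mask['side'].sum())
r=minimize(lambda p:fb([p[0],p[1],.01,.19]),g[:2],method='Nelder-Mead',options=dict(initial_simplex=[g[:2],g[:2]+[.01,0],g[:2]+[0,.01]])); print('fixed',r.x,r.fun); b=r.x
# cradle
bm={}
for c,k in V:
    h=cv2.cvtColor(ims[c],cv2.COLOR_RGB2HSV); m=(abs(h[...,0].astype(int)-113)<14)&(h[...,1]>110)&(h[...,2]>50)
    # keep blobs near cradle and thin
    roi=hull(m.shape,[proj(k,np.array([[b[0]+dx,b[1]+dy,.0] for dx in(-.09,.09) for dy in(-.34,.16)]))])>0
    bm[c]=m,roi; print(c,m[roi].sum())
    cv2.imwrite(f'pics/blue_{c}.png',(m*120+roi*100).astype(np.uint8))
np.savez('st.npz',b=b,**{c+'im':ims[c] for c in ims},**{c+'bk':mask[c] for c in mask})
E
```

```text
scene [287.4, 188.1] [57.56274057 57.4865281  57.43341032]
scene [350.6, 186.1] [79.79330422 68.20014556 29.43304221]
side [303.0, 248.1] [137.89994347 117.49745619  52.34200113]
side [281.6, 209.3] [102.18488628 101.10858401 102.47982392]
[0.48057395 0.09862023 0.1       ]
free [0.48959315 0.09753115 0.0147389  0.18290633] 159.625 1299.0 1363.0
free [0.48987124 0.09775848 0.01443693 0.18242534] 158.375 1299.0 1363.0
free [0.49028588 0.09790452 0.01560349 0.18135852] 160.375 1299.0 1363.0
fixed [0.48991212 0.0976184 ] 202.875
scene 523
side 147
```

```bash
cat > cr.py <<'E'
from bench import env
from fit import *
D=np.load('st.npz'); b=D['b']
V=[(c,env.get_calibration(c)) for c in('scene','side')]
BO=box(-.085,.085,-.2,.2,0,.01); PAD=box(-.065,.065,-.17,.065,.01,.016)
obs={}
for c,k in V:
    im=cv2.GaussianBlur(D[c+'im'],(3,3),0).astype(np.float32)
    bk=cv2.dilate(D[c+'bk'],np.ones((5,5)))>0
    lid=hull(bk.shape,[proj(k,np.array([[b[0]+dx,b[1]+dy,0.] for dx in(-.125,.125) for dy in(-.37,.17)]))])>0
    obs[c]=(im,lid&~bk)
def loss(p,ret=False):
    L=0
    for c,k in V:
        im,roi=obs[c]; sh=roi.shape
        A=hull(sh,[proj(k,T(p,BO))]);B=hull(sh,[proj(k,T(p,PAD))]);C=hull(sh,[proj(k,T(p,x)) for x in BLUE])
        w=[C,B*(1-C),A*(1-B)*(1-C),(1-A)*(1-B)*(1-C)]
        W=np.stack([x[roi] for x in w],1); Y=im[roi]
        X,*_=np.linalg.lstsq(W,Y,rcond=None)
        L+=np.minimum(np.abs(W@X-Y).sum(1),120).sum()/roi.sum()
        if ret: print(c,np.round(X))
    return L
best=None
for yaw in np.radians([-20,-10,0,10,20]):
  for off in (0.05,.08):
    R=lambda y:np.array([-np.sin(y),np.cos(y)])
    o=np.array([*(b-R(yaw)*.115),yaw])
    r=minimize(loss,o,method='Nelder-Mead',options=dict(initial_simplex=[o,o+[.015,0,0],o+[0,off/4,0],o+[0,0,.1]],maxiter=150))
    if best is None or r.fun<best.fun: best=r
    if off==.05: print(np.degrees(yaw),r.x,r.fun)
p=best.x; loss(p,True); print('cradle',p[:2],np.degrees(p[2]),best.fun)
u=np.array([-np.sin(p[2]),np.cos(p[2])]); v=np.array([u[1],-u[0]])
print('beaker in cradle x,y',(b-p[:2])@v,(b-p[:2])@u,'gap',(b-p[:2])@u-.042-.065)
np.save('cr.npy',p)
outs=[]
for c,k in V:
    im=cv2.resize(D[c+'im'][:,:,::-1],None,fx=4,fy=4,interpolation=cv2.INTER_CUBIC)
    for q in [T(p,BO),T(p,PAD),*[T(p,x) for x in BLUE],cyl(*b,.01,.19)]:
        cv2.polylines(im,[cv2.convexHull(np.round((proj(k,q)+.5)*4).astype(np.int32))],True,(0,255,0),1)
    m=np.round(proj(k,np.array([[*p[:2],.05]]))[0]*4).astype(int)
    outs.append(im[max(m[1]-250,0):m[1]+250,m[0]-(220 if c=='side' else 200):][:500,:400 if c=='side' else 400])
cv2.imwrite('pics/fit.png',np.hstack(outs))
E
python3 cr.py
```

```text
-20.0 [ 0.69387348 -0.03986162 -1.23532334] 120.5358343558279
-10.0 [ 0.53593387 -0.00521918  0.37588431] 100.84083984634852
0.0 [ 0.53571506 -0.00573761  0.37111047] 100.98211192483535
10.0 [ 0.53561939 -0.00512323  0.37722288] 100.86146925077368
20.0 [ 0.53499684 -0.00523797  0.38384665] 100.91344531670089
scene [[ 39.  54.  90.]
 [ 30.  30.  31.]
 [120. 120. 119.]
 [ 97.  95.  93.]]
side [[110. 112. 117.]
 [ 54.  54.  56.]
 [174. 168. 149.]
 [142. 132. 107.]]
cradle [ 0.53535998 -0.00493622] 21.76863053262429 100.76688297933406
beaker in cradle x,y -0.00417358223220642 0.11209611410200414 gap 0.00509611410200414
```

View pics/fit.png

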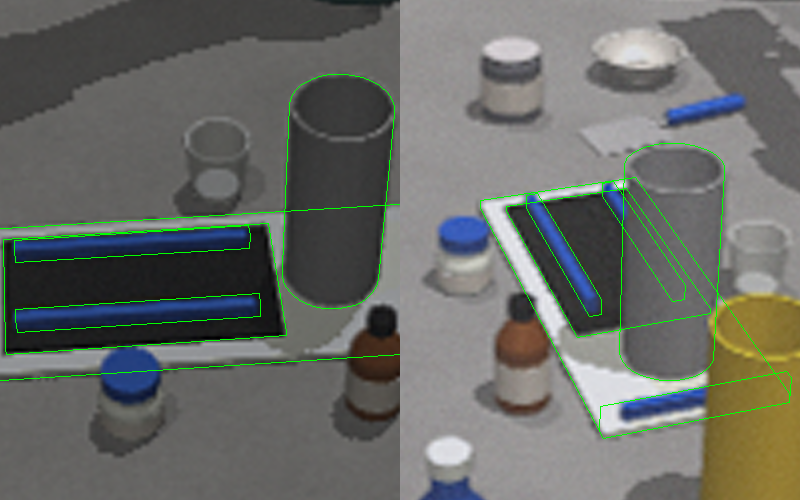

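```bash
python3 -m handwheel '[{"rotation":[0,0,-7],"linear":[0,0,-4],"grip":100},{"rotation":[0,0,-14],"linear":[0,0,-8],"grip":100},{"rotation":[0,0,-21],"linear":[3,-2.6,-9],"grip":100},{"rotation":[0,0,-28],"linear":[6,-5.2,-10],"grip":100},{"rotation":[0,0,-35],"linear":[9,-7.8,-11],"grip":100},{"rotation":[0,0,-42],"linear":[12,-10.4,-12],"grip":100},{"rotation":[0,0,-49],"linear":[15,-13,-13],"grip":100},{"rotation":[0,0,-56],"linear":[18,-15.6,-14],"grip":100}]'
python3 - <<'E'
from bench import env
import numpy as np,json
np.set_printoptions(precision=4,suppress=True)
o=env.get_obs();print(o['joint_pos'],o['eef_pos'],o['ee_rot'])
R=o['ee_rot'];T=np.array([.49,-.02,.43]);print('to go',R.T@(T-o['eef_pos'])*100, np.degrees(np.arctan2(R[1,1],R[0,1])))
E
```

```text
time_s: 1.47
eef_pos: [0.375, -0.367, 0.3723]
ee_rot: [[0.143, 0.99, 0.0], [0.99, -0.143, -0.001], [-0.001, 0.0, -1.0]]
force: [0.5, -0.5, -0.7]
grip_width: 0.0919
[ 0.9682  0.1562 -0.2912  1.7109  0.0471  1.2807  0.5231] [ 0.375  -0.367   0.3723] [[ 0.1434  0.9897  0.0002]
 [ 0.9897 -0.1434 -0.0007]
 [-0.0007  0.0003 -1.    ]]
to go [35.9867  6.4073 -5.7927] -8.241878574875525
```

```bash
python3 -m handwheel '[{"rotation":[0,0,-5],"linear":[4,0.7,-0.7],"grip":40},{"rotation":[0,0,-10],"linear":[8,1.4,-1.4],"grip":40},{"rotation":[0,0,-15],"linear":[12,2.1,-2.1],"grip":40},{"rotation":[0,0,-20],"linear":[16,2.8,-2.8],"grip":40},{"rotation":[0,0,-25],"linear":[20,3.5,-3.5],"grip":40},{"rotation":[0,0,-30],"linear":[24,4.2,-4.2],"grip":40},{"rotation":[0,0,-30],"linear":[28,4.9,-5],"grip":40},{"rotation":[0,0,-30],"linear":[31,5.5,-5.6],"grip":40}]'
python3 - <<'E'
from bench import env
import numpy as np,json
np.set_printoptions(precision=4,suppress=True)
o=env.get_obs();print(o['joint_pos'],o['eef_pos'],o['ee_rot'],o['grip_width'])
import cv2; k=env.get_calibration('wrist'); im=env.snapshot('wrist'); cv2.imwrite('pics/w1.png',im[:,:,::-1]); np.savez('w1.npz',im=im,**k)
print(k['K'],-k['R'].T@k['t'],k['R'][2])
E
```

```text
time_s: 2.13
eef_pos: [0.4757, -0.0668, 0.4288]
ee_rot: [[-0.368, 0.93, 0.002], [0.93, 0.368, -0.0], [-0.001, 0.002, -1.0]]
force: [0.4, -0.8, 0.5]
grip_width: 0.0405
[ 0.6431  0.0673 -0.5985  1.6932  0.0387  1.3911  0.4158] [ 0.4757 -0.0668  0.4288] [[-0.3682  0.9298  0.0017]
 [ 0.9298  0.3682 -0.0003]
 [-0.0009  0.0015 -1.    ]] 0.04053556920179354
[[309.1579   0.     254.334 ]
 [  0.     309.1579 195.1662]
 [  0.       0.       1.    ]] [0.4459 0.0099 0.5815] [ 0.1084 -0.2689 -0.957 ]
```

View pics/w1.png

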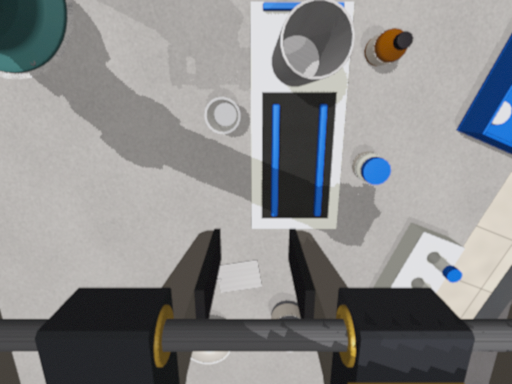

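```bash
cat > fitw.py <<'E'
from bench import env
from fit import *
np.set_printoptions(precision=4,suppress=True)
D=np.load('w1.npz'); k={x:D[x] for x in 'KRt'}; im=cv2.GaussianBlur(D['im'],(3,3),0).astype(np.float32)
p0=np.load('cr.npy'); S0=np.load('st.npz')
BO=box(-.085,.085,-.2,.2,0,.01); PAD=box(-.065,.065,-.17,.065,.01,.016)
BL=BLUE[:2]
def loss(p,b,show=False):
    sh=im.shape[:2]; P=lambda q:proj(k,T(p,q))
    A=hull(sh,[P(BO)]);B=hull(sh,[P(PAD)]);C=hull(sh,[P(x) for x in BL])
    w=[C,B*(1-C),A*(1-B)*(1-C),(1-A)*(1-B)*(1-C)]
    W=np.stack([x[roi] for x in w],1); Y=im[roi]; X,*_=np.linalg.lstsq(W,Y,rcond=None)
    return np.minimum(np.abs(W@X-Y).sum(1),150).sum()/roi.sum()
roi=np.zeros(im.shape[:2],bool); roi[85:228,240:352]=True
best=None
for dy in(0,.01):
  o=p0+[0,0,0];o[1]+=dy
  r=minimize(lambda p:loss(p,0),o,method='Nelder-Mead',options=dict(initial_simplex=[o,o+[.008,0,0],o+[0,.008,0],o+[0,0,.05]]))
  print('cradle',r.x[:2],np.degrees(r.x[2]),r.fun)
  if best is None or r.fun<best.fun: best=r
p=best.x
r=minimize(lambda q:loss([*p[:3],q[0]] if 0 else [q[0],q[1],q[2],q[3]],0),[*p,0.],method='Nelder-Mead',options=dict(initial_simplex=[[*p,0],[p[0]+.006,*p[1:],0],[p[0],p[1]+.006,p[2],0],[*p[:2],p[2]+.04,0],[*p,.01]])); print('with z',r.x,r.fun)
env.snapshot('wrist'); ms=env.cut_out('wrist','beaker')
for d in ms: print(d['score'],d['centre'],d['mask'].sum())
m=[d['mask'] for d in ms if abs(d['centre'][0]-316)<15 and abs(d['centre'][1]-40)<15][0].astype(np.float32)
# rim ellipse and base silhouette
def fb(q,z=.01,h=.19):
    return np.abs(hull(m.shape,[proj(k,cyl(q[0],q[1],z,h))])-m).sum()
b=S0['b']
r=minimize(fb,b,method='Nelder-Mead',options=dict(initial_simplex=[b,b+[.006,0],b+[0,.006]])); bw=r.x
print('beaker wrist',bw,r.fun,m.sum(),'scene/side',b)
# triangulate mouth: rim centre from scene+side free fit top vs wrist
for name,bb in(('w',bw),('ss',b)):
    u=np.array([-np.sin(p[2]),np.cos(p[2])]); v=np.array([u[1],-u[0]]); print(name,'in cradle',(bb-p[:2])@v,(bb-p[:2])@u)
np.savez('est.npz',p=p,bw=bw)
g=D['im'][:,:,::-1].copy(); g=cv2.resize(g[0:240,200:420],None,fx=2.5,fy=2.5,interpolation=cv2.INTER_CUBIC)
for q in [T(p,BO),T(p,PAD),*[T(p,x) for x in BLUE],cyl(*bw,.01,.19),cyl(*bw,.2,0,.039)]:
    cv2.polylines(g,[cv2.convexHull(np.round((proj(k,q)+.5-[200,0])*2.5).astype(np.int32))],True,(0,255,0),1)
cv2.imwrite('pics/fitw.png',g)
E
python3 fitw.py
```

```text
cradle [ 0.5368 -0.006 ] 21.75305461396091 44.89356737012987
cradle [ 0.5367 -0.0053] 21.68332864825397 44.863831481018984
with z [ 0.5379 -0.0065  0.3742 -0.0047] 43.64554195804196
0.88 [309.8, 47.8] 5256
beaker wrist [0.4857 0.0901] 209.4375 5256.0 scene/side [0.4899 0.0976]
w in cradle -0.012098441475707579 0.10746833232240444
ss in cradle -0.0054192273237512 0.11290192065014937
```

View pics/fitw.png

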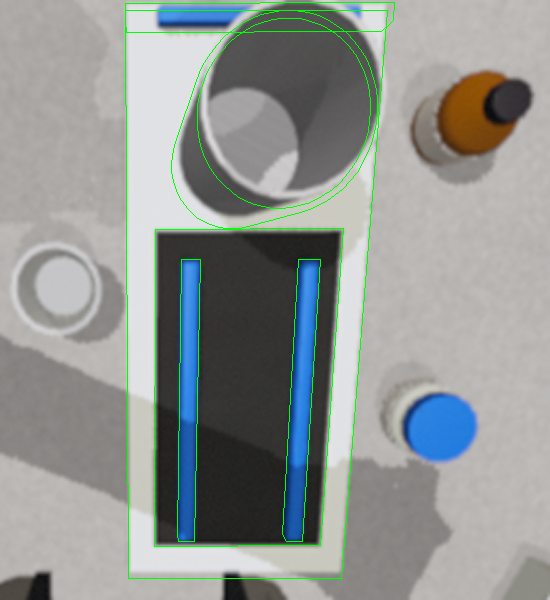

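```bash
cat > fb.py <<'E'
from bench import env
from fit import *
np.set_printoptions(precision=4,suppress=True)
k=env.get_calibration('wrist'); im=env.snapshot('wrist'); ds=env.cut_out('wrist','beaker')
p=np.load('est.npz')['p']; b=np.load('st.npz')['b']
u=np.array([-np.sin(p[2]),np.cos(p[2])]); v=np.array([u[1],-u[0]])
d=ds[0]; m=d['mask'].astype(np.float32); print(d['score'],d['centre'])
f=lambda q:np.abs(hull(m.shape,[proj(k,cyl(q[0],q[1],.01,.19))])-m).sum()
r=minimize(f,b,method='Nelder-Mead',options=dict(initial_simplex=[b,b+[.006,0],b+[0,.006]])); bw=r.x
print('beaker',bw,r.fun,m.sum(),'cradle frame',(bw-p[:2])@v,(bw-p[:2])@u)
f=lambda q:np.abs(hull(m.shape,[proj(k,cyl(q[0],q[1],q[2],q[3]))])-m).sum()
x=np.array([*bw,.01,.19]); r=minimize(f,x,method='Nelder-Mead',options=dict(initial_simplex=np.vstack([x,x+np.diag([.005,.005,.008,.01])]))); print('free',r.x,r.fun)
o=env.get_obs(); print(o['time_s'],o['eef_pos'],o['joint_pos'])
np.savez('est.npz',p=p,bw=bw)
E
python3 fb.py
```

```text
0.76 [314.5, 39.3]
beaker [0.4874 0.0983] 164.4375 5479.0 cradle frame -0.007515486535313137 0.11450581628460554
free [0.4881 0.0994 0.0071 0.1863] 91.25
2.3833 [ 0.475  -0.0715  0.4274] [ 0.6465  0.0687 -0.593   1.6947  0.0398  1.3904  0.4205]
```

```bash
cat > kin.py <<'E'
import numpy as np, itertools
from scipy.spatial.transform import Rotation as Ro
from scipy.optimize import least_squares
def fk(q,s,L):
    d1,d3,d5,d7,a3,a5,a6,yaw,o1=L
    R=Ro.identity(); p=np.zeros(3)
    ax='zyzyzyz'; tr=[[0,0,d1],[0,0,0],[a3,0,d3],[a5,0,0],[0,0,d5],[a6,0,0],[0,0,d7]]
    for i in range(7):
        R=R*Ro.from_euler(ax[i],s[i]*q[i]+(o1 if i==0 else yaw if i==6 else 0)); p=p+R.apply(tr[i])
    return p,R
DATA=[([1.084,.468,-.012,1.603,.006,1.071,-.056],[.2788,-.5866,.2306],[[.9032,.4293,-.0009],[.4293,-.9032,.0015],[-.0002,-.0018,-1]]),
([.9682,.1562,-.2912,1.7109,.0471,1.2807,.5231],[.375,-.367,.3723],[[.1434,.9897,.0002],[.9897,-.1434,-.0007],[-.0007,.0003,-1]]),
([.6431,.0673,-.5985,1.6932,.0387,1.3911,.4158],[.4757,-.0668,.4288],[[-.3682,.9298,.0017],[.9298,.3682,-.0003],[-.0009,.0015,-1]])]
def res(L,s,data=DATA):
    e=[]
    for q,p,R in data:
        P,RR=fk(q,s,L); e+=list(P-p); e+=list(.3*(RR.inv()*Ro.from_matrix(R)).as_rotvec())
    return np.array(e)
if __name__=='__main__':
    out=[]
    for t in itertools.product([1,-1],repeat=3):
        for s2,s4,s6 in [(1,1,1),(1,-1,1),(1,-1,-1),(1,1,-1)]:
            s=[-1,s2,t[0],s4,t[1],s6,t[2]]
            for y in(0,1.57,3.14,-1.57):
                r=least_squares(res,[.35,.4,.4,.2,0,0,0,y,0],args=(s,),x_scale=.1)
                out.append((r.cost,s,r.x))
    out.sort(key=lambda z:z[0])
    for o in out[:4]: print(o[0],o[1],np.round(o[2],4))
E
python3 kin.py
```

```text
1.190418718177526e-07 [-1, 1, -1, 1, -1, 1, -1] [ 2.6994  0.434   0.4314  2.7927  0.0103 -0.1689  0.014   1.5194 -0.0517]
1.1904187181779571e-07 [-1, 1, -1, 1, -1, 1, -1] [ 2.6994  0.434   0.4314  2.7927  0.0103 -0.1689  0.014   1.5194 -0.0517]
1.1904187182156167e-07 [-1, 1, -1, 1, -1, 1, -1] [ 2.6994  0.434   0.4314  2.7927  0.0103 -0.1689  0.014   1.5194 -0.0517]
1.190418718216935e-07 [-1, 1, -1, 1, -1, 1, -1] [ 2.6994  0.434   0.4314  2.7927  0.0103 -0.1689  0.014   1.5194 -0.0517]
```

```bash
python3 -m handwheel '[{"rotation":[0,7,0],"linear":[-1,1,1],"grip":40},{"rotation":[0,14,0],"linear":[-2,2,2],"grip":40},{"rotation":[0,21,0],"linear":[-3,3,3],"grip":40},{"rotation":[0,28,0],"linear":[-4,4,4],"grip":40},{"rotation":[0,35,0],"linear":[-5,5,5],"grip":40},{"rotation":[0,42,0],"linear":[-6,6,6],"grip":40},{"rotation":[0,49,0],"linear":[-7,7,8],"grip":40},{"rotation":[0,56,0],"linear":[-7.8,8.2,10],"grip":40}]' >/dev/null
cat > ob.py <<'E'
from bench import env
import numpy as np
np.set_printoptions(precision=4,suppress=True)
from scipy.spatial.transform import Rotation as Ro
o=env.get_obs();print(o['time_s'],o['joint_pos'],o['eef_pos'],'F',o['force'],o['grip_width']);R=o['ee_rot']
with open('data.txt','a') as f: f.write(repr((list(o['joint_pos']),list(o['eef_pos']),R.tolist()))+'\n')
try:
    p=np.load('est.npz')['p']; C=Ro.from_euler('z',p[2]).as_matrix()
    q=C.T@(o['eef_pos']-[p[0],p[1],0]); Rc=C.T@R
    tip=q+Rc[:,2]*.017
    print('cradle TCP mm',q*1000,'tip',tip*1000,'tilt',np.degrees(np.arctan2(Rc[1,2],-Rc[2,2])),'z',Rc[:,2],'y',Rc[:,1])
except Exception as e: print(e)
E
python3 ob.py
```

```text
3.05 [ 0.7615  0.7777 -0.552   1.2818 -0.3959  1.7752  0.6348] [ 0.5805 -0.1173  0.3263] F [ 0.3835 -0.082  -1.4664] 0.03646518454018694
cradle TCP mm [  -0.6204 -120.3035  326.3113] tip [  -0.4762 -106.1846  316.8438] tilt 56.156005131029346 z [ 0.0085  0.8305 -0.5569] y [ 0.9999 -0.0105 -0.0004]
```

```bash
cat > ik.py <<'E'
from kin import *
np.set_printoptions(precision=3,suppress=True)
data=DATA+[eval(l) for l in open('data.txt')]
s=[-1,1,-1,1,-1,1,-1]
r=least_squares(res,[.35,.434,.431,.2,.01,-.02,.01,1.52,-.05],args=(s,data),x_scale=.1); L=r.x
print('L',L,r.cost)
lo=np.array([-2.53,-.31,-1.57,.28,-1.29,.15,-2.92]);hi=np.array([2.53,2.02,1.55,2.44,4.43,1.84,2.92])
p=np.load('est.npz')['p']; C=Ro.from_euler('z',p[2])
# tool axes in cradle: y=+x, tilt t: z=(0,sin t,-cos t)
def pose(x,y,z,t,roll=0):
    R=C*Ro.from_matrix(np.array([[0,1,0],[1,0,0],[0,0,-1.]]))*Ro.from_euler('y',t,degrees=True)
    return C.apply([x,y,z])+[p[0],p[1],0],R
def ik(x,y,z,t,q0):
    P,R=pose(x,y,z,t); best=None
    rng=np.random.default_rng(0)
    for i in range(12):
        g=np.clip(q0+ (rng.normal(0,.5,7) if i else 0),lo+.01,hi-.01)
        f=lambda q:np.r_[fk(q,s,L)[0]-P,.3*(fk(q,s,L)[1].inv()*R).as_rotvec(),.002*(q-q0)]
        rr=least_squares(f,g,bounds=(lo,hi))
        e=np.linalg.norm(f(rr.x)[:6])
        if best is None or rr.cost<best[0]: best=(rr.cost,e,rr.x)
    return best
if __name__=='__main__':
    q=np.array(data[-1][0])
    for t in (56,65,72,80,85,90):
        for z in (.13,.085):
            b=ik(0,-.116,z,t,q); print(t,z,'err %.4f'%b[1],b[2])
        q=b[2]
E
python3 ik.py
```

```text
L [ 0.278  0.524  0.427  0.334  0.024 -0.038  0.001  1.527 -0.05 ] 0.00010957750898505336
56 0.13 err 0.0000 [ 0.718  0.982 -0.496  1.38  -0.282  1.551  0.767]
56 0.085 err 0.0000 [ 0.711  1.037 -0.482  1.383 -0.265  1.502  0.795]
65 0.13 err 0.0000 [ 0.736  1.076 -0.517  1.309 -0.33   1.662  0.767]
65 0.085 err 0.0000 [ 0.729  1.134 -0.503  1.302 -0.309  1.622  0.796]
72 0.13 err 0.0000 [ 0.747  1.149 -0.533  1.258 -0.369  1.743  0.759]
72 0.085 err 0.0000 [ 0.738  1.208 -0.52   1.243 -0.345  1.712  0.79 ]
80 0.13 err 0.0000 [ 0.755  1.23  -0.553  1.207 -0.416  1.83   0.744]
80 0.085 err 0.0000 [ 0.745  1.292 -0.539  1.181 -0.39   1.808  0.775]
85 0.13 err 0.0000 [ 0.827  1.329 -0.731  1.179 -0.344  1.84   0.63 ]
85 0.085 err 0.0000 [ 0.792  1.373 -0.657  1.145 -0.351  1.84   0.699]
90 0.13 err 0.0001 [ 0.904  1.466 -0.968  1.154 -0.228  1.84   0.469]
90 0.085 err 0.0001 [ 0.891  1.528 -0.956  1.114 -0.185  1.84   0.499]
```

```bash
python3 - <<'E'
from bench import env
from fit import *
np.set_printoptions(precision=3,suppress=True)
p=np.load('est.npz')['p']
def cf(P): c,s=np.cos(p[2]),np.sin(p[2]); d=P[:2]-p[:2]; return np.array([c*d[0]+s*d[1],-s*d[0]+c*d[1]])
for c in('scene','side'):
    k=env.get_calibration(c); im=env.snapshot(c)
    for th,h in(('reagent_tub',.04),('dish',.017),('spatula',.01),('small_cup',.03),('sample_jar',.03),('amber_bottle',.05),('tall_bottle',.085)):
        for d in env.cut_out(c,th)[:1]: P=onplane(k,d['centre'],h); print(c,th,round(d['score'],2),d['centre'],'world',P[:2],'cradle',cf(P))
k=env.get_calibration('side')
for uv in((180,185),(213,188),(215,170),(185,155)): print('rack?',uv,cf(onplane(k,uv,.05)))
D=np.load('w1.npz'); k={x:D[x] for x in 'KRt'}
for uv in((418,222),(384,290),(462,245),(285,310),(430,262)): print('w',uv,cf(onplane(k,uv,.04)))
E
python3 - <<'E'
import cv2
from bench import env
cv2.imwrite('pics/s2.png',cv2.resize(env.snapshot('scene')[80:320,40:420,::-1],(760,480)))
E
```

```text
scene reagent_tub 0.65 [132.4, 206.3] world [ 0.662 -0.39 ] cradle [-0.026 -0.404]
scene dish 0.65 [123.2, 178.4] world [ 0.523 -0.504] cradle [-0.197 -0.458]
scene small_cup 0.54 [255.7, 179.3] world [ 0.4   -0.031] cradle [-0.136  0.027]
scene sample_jar 0.8 [232.1, 235.8] world [ 0.68  -0.027] cradle [ 0.125 -0.074]
scene amber_bottle 0.7 [297.5, 235.8] world [0.636 0.177] cradle [0.16  0.132]
scene tall_bottle 0.18 [240.2, 215.4] world [ 0.636 -0.013] cradle [ 0.089 -0.044]
side reagent_tub 0.64 [244.8, 162.9] world [ 0.667 -0.377] cradle [-0.016 -0.393]
side dish 0.59 [271.3, 157.6] world [ 0.55  -0.493] cradle [-0.168 -0.458]
side spatula 0.75 [279.6, 177.4] world [ 0.505 -0.306] cradle [-0.14  -0.268]
side small_cup 0.61 [302.1, 203.6] world [ 0.413 -0.059] cradle [-0.135 -0.004]
side amber_bottle 0.64 [244.4, 231.6] world [0.614 0.172] cradle [0.137 0.136]
side tall_bottle 0.56 [226.6, 282.8] world [0.634 0.465] cradle [0.264 0.401]
rack? (180, 185) [ 0.297 -0.253]
rack? (213, 188) [ 0.175 -0.19 ]
rack? (215, 170) [ 0.133 -0.343]
rack? (185, 155) [ 0.233 -0.534]
w (418, 222) [ 0.23 -0.17]
w (384, 290) [ 0.183 -0.317]
w (462, 245) [ 0.322 -0.218]
w (285, 310) [-0.015 -0.364]
w (430, 262) [ 0.266 -0.254]
```

View pics/s2.png

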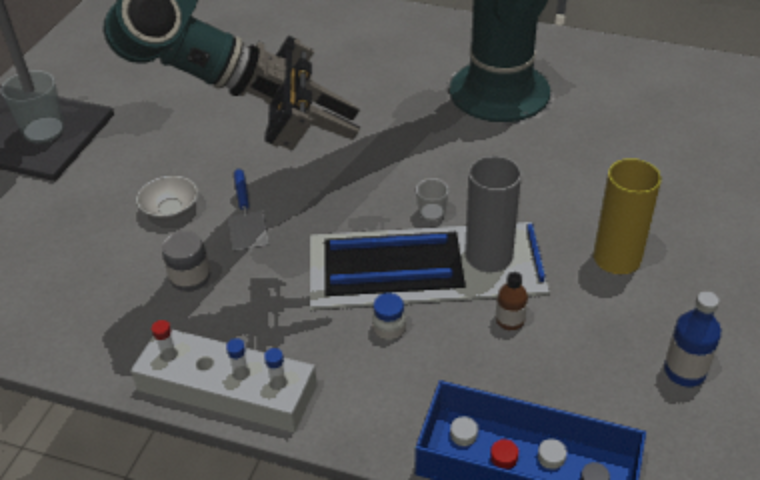

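```bash
python3 -m handwheel '[{"rotation":[0,-7,0],"linear":[0,0,0],"grip":24},{"rotation":[0,-14,0],"linear":[1,0,3],"grip":24},{"rotation":[0,-21,0],"linear":[2.2,-0.1,6],"grip":24},{"rotation":[0,-28,0],"linear":[3.4,-0.2,9.5],"grip":24},{"rotation":[0,-35,0],"linear":[4.6,-0.3,13],"grip":24},{"rotation":[0,-42,0],"linear":[6,-0.5,16.5],"grip":24},{"rotation":[0,-49,0],"linear":[7.4,-0.6,20],"grip":24},{"rotation":[0,-56,0],"linear":[8.4,-0.6,22.5],"grip":24}]' 23 >/dev/null; python3 ob.py
```

```text
4.5667 [ 0.2311  0.2213 -0.5837  1.8933  0.1454  1.063  -0.0359] [0.4876 0.1045 0.2723] F [0.288  0.8356 0.1403] 0.02211164855409399
cradle TCP mm [ -4.965  120.1771 272.344 ] tip [ -4.8983 120.0782 255.3444] tilt -0.3333555621168477 z [ 0.0039 -0.0058 -1.    ] y [ 1.     -0.0026  0.0039]
```

```bash
python3 - <<'E'
from bench import env
from fit import *
k=env.get_calibration('wrist'); im=env.snapshot('wrist'); b=np.load('est.npz')['bw']
g=im[:,:,::-1].copy()
for q,col in((cyl(*b,.2,0,.039),(0,255,0)),(cyl(*(b+[.002,-.001]),.2,0,.042),(0,0,255))):
    cv2.polylines(g,[cv2.convexHull(np.round(proj(k,q)).astype(np.int32))],True,col,1)
cv2.imwrite('pics/w2.png',g)
E
python3 ob.py
```

```text
4.6167 [ 0.2151  0.2197 -0.5946  1.8968  0.1487  1.0628 -0.048 ] [0.4831 0.1164 0.2722] F [-4.3119  6.0842  0.8016] 0.02166985736975393
cradle TCP mm [ -4.8236 132.8635 272.2429] tip [ -4.7598 132.7377 255.2435] tilt -0.4241532952383066 z [ 0.0038 -0.0074 -1.    ] y [0.9999 0.0141 0.0037]
```

View pics/w2.png

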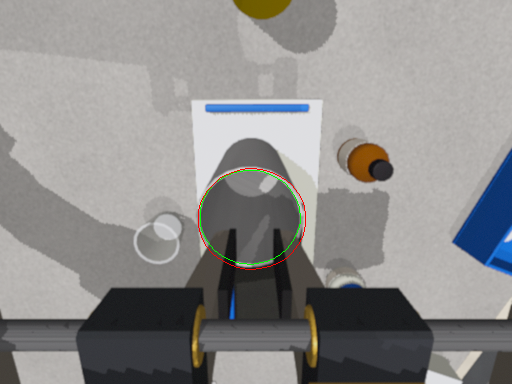

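```bash
python3 -m handwheel '[{"rotation":[0,0,0],"linear":[-0.5,0,0],"grip":24},{"rotation":[0,0,0],"linear":[-1,0,0],"grip":24},{"rotation":[0,0,0],"linear":[-1.5,0,0],"grip":24},{"rotation":[0,0,0],"linear":[-1.5,0,0],"grip":24},{"rotation":[0,0,0],"linear":[-1.5,0,0],"grip":24}]' >/dev/null; python3 ob.py; python3 ik.py | head -1
```

```text
5.0333 [ 0.2596  0.232  -0.5696  1.883   0.1413  1.0673  0.0023] [0.4954 0.0855 0.271 ] F [-0.1668 -0.3236  0.0981] 0.022318743425891387
cradle TCP mm [ -4.7589  99.5978 270.9752] tip [ -4.7726  99.6107 253.9752] tilt 0.043327591146642676 z [-0.0008  0.0008 -1.    ] y [ 1.     -0.0098 -0.0008]
L [ 0.295  0.541  0.454  0.33   0.002 -0.001  0.001  1.523 -0.052] 0.00019488937247812735
```

```bash
python3 -m handwheel '[{"rotation":[0,0,0],"linear":[0.6,-0.1,0],"grip":24},{"rotation":[0,0,0],"linear":[1.2,-0.2,0.5],"grip":24},{"rotation":[0,0,0],"linear":[1.2,-0.2,1.5],"grip":24},{"rotation":[0,0,0],"linear":[1.2,-0.2,2.5],"grip":24},{"rotation":[0,0,0],"linear":[1.2,-0.2,3.5],"grip":24},{"rotation":[0,0,0],"linear":[1.2,-0.2,4],"grip":24},{"rotation":[0,0,0],"linear":[1.2,-0.2,4],"grip":24}]' >/dev/null; python3 ob.py
```

```text
5.6167 [ 0.2253  0.2733 -0.5695  1.9399  0.1751  0.9803 -0.0519] [0.4875 0.0981 0.2295] F [-0.9804  0.1914  0.2003] 0.021768380011704894
cradle TCP mm [ -7.4988 114.2969 229.513 ] tip [ -7.5535 114.3135 212.5131] tilt 0.05603910501225682 z [-0.0032  0.001  -1.    ] y [ 1.     -0.0044 -0.0032]
```

```bash
python3 -m handwheel '[{"rotation":[0,0,0],"linear":[0,0,1],"grip":24},{"rotation":[0,0,0],"linear":[0,0,2],"grip":24},{"rotation":[0,0,0],"linear":[0,0,3],"grip":24},{"rotation":[0,0,0],"linear":[0,0,4],"grip":24},{"rotation":[0,0,0],"linear":[0,0,5],"grip":24},{"rotation":[0,0,0],"linear":[0,0,6],"grip":24},{"rotation":[0,0,0],"linear":[0,0,6.7],"grip":24},{"rotation":[0,0,0],"linear":[0,0,6.7],"grip":24}]' >/dev/null; python3 ob.py
cat > plan.py <<'E'
import numpy as np
# beaker pivoting on stop edge (65,16); cradle (y,z) mm. returns TCP y,z for theta,tau(deg), depth D, contact 'hold'/'push'
def tcp(th,tau,D=55,mode='hold',w=26.,h=10.):
    t=np.radians(th);d=np.radians(th-tau);P=np.array([65.,16.])
    a=np.array([-np.sin(t),np.cos(t)]);n=np.array([-np.cos(t),-np.sin(t)])
    f=-np.cos(d)*a+np.sin(d)*n
    if mode=='hold': rim=P+a*184-n*42-n*(w-h/np.cos(d)); tip=rim+f*D
    else: tip=P+a*(184-D*np.cos(d))-n*42+n*(w-h*np.cos(d))
    return tip-f*17
if __name__=='__main__':
    np.set_printoptions(precision=1,suppress=True)
    for th,tau in((0,0),(5,0),(10,0),(15,0),(20,0),(24,2),(28,5),(35,11),(45,21),(55,31),(65,41),(75,51),(85,61),(90,66)):
        print(th,tau,'push',tcp(th,tau,mode='push'),'hold',tcp(th,tau))
E
python3 plan.py
```

```text
6.2833 [ 0.188   0.3652 -0.54    2.0023  0.248   0.8409 -0.1161] [0.4874 0.0982 0.1626] F [-0.1925 -0.0977  0.2361] 0.022006575097586526
cradle TCP mm [ -7.4993 114.3702 162.5924] tip [ -7.5491 114.3844 145.5925] tilt 0.04778974245937791 z [-0.0029  0.0008 -1.    ] y [ 1.     -0.0043 -0.0029]
0 0 push [ 91. 162.] hold [123. 162.]
5 0 push [ 79.6 164. ] hold [106.7 166.4]
10 0 push [ 67.9 165.4] hold [ 90.  169.2]
15 0 push [ 55.9 166.1] hold [ 73.1 170.7]
20 0 push [ 43.6 166. ] hold [ 56.  170.5]
24 2 push [ 33.4 164.8] hold [ 43.8 169.4]
28 5 push [ 23.2 162.5] hold [ 32.4 167.4]
35 11 push [  5.6 156.7] hold [ 13.4 162.1]
45 21 push [-17.9 144.2] hold [-11.1 151. ]
55 31 push [-38.9 127.9] hold [-33.4 135.7]
65 41 push [-56.8 108.1] hold [-52.7 116.8]
75 51 push [-70.9  85.6] hold [-68.4  94.8]
85 61 push [-80.9  60.9] hold [-80.1  70.5]
90 66 push [-84.3  48. ] hold [-84.3  57.6]
```

```bash
python3 -m handwheel '[{"rotation":[0,0,0],"linear":[-0.6,0,0],"grip":24},{"rotation":[0,0,0],"linear":[-1.2,0,0],"grip":24},{"rotation":[0,0,0],"linear":[-1.7,0,0],"grip":24},{"rotation":[0,0,0],"linear":[-2.2,0,-0.1],"grip":24},{"rotation":[0,0,0],"linear":[-2.7,0,-0.1],"grip":24},{"rotation":[0,0,0],"linear":[-3.2,0.1,-0.1],"grip":24},{"rotation":[0,0,0],"linear":[-3.6,0.1,-0.2],"grip":24},{"rotation":[0,0,0],"linear":[-4,0.1,-0.2],"grip":24}]' >/dev/null; python3 ob.py
cat > th.py <<'E'
import sys
from bench import env
from fit import *
np.set_printoptions(precision=2,suppress=True)
p=np.load('est.npz')['p']
def bk(th,x,y0,z0,yaw):
    # foot-edge contact point (x,y0,z0): wall point on the tip side; metres, cradle frame
    A=np.linspace(0,2*np.pi,60); c,s=np.cos(th),np.sin(th)
    pts=np.vstack([np.c_[.042*np.cos(A),.042*np.sin(A)+.042,0*A+h] for h in(0,.19)])
    R=np.array([[1,0,0],[0,c,-s],[0,s,c]]); q=pts@R.T
    cy,sy=np.cos(yaw),np.sin(yaw); q=q@np.array([[cy,-sy,0],[sy,cy,0],[0,0,1]]).T
    return T(p,q+[x,y0,z0])
V=[]
for c in ['scene','side'][:int(sys.argv[2]) if len(sys.argv)>2 else 2]:
    k=env.get_calibration(c); im=env.snapshot(c)
    if len(sys.argv)>3: cv2.imwrite(f'pics/{sys.argv[3]}_{c}.png',im[:,:,::-1])
    for d in env.cut_out(c,'beaker'):
        col=im[d['mask']].mean(0)
        if col.max()-col.min()<18 and d['score']>.3: V.append((c,k,d['mask'].astype(np.float32))); print(c,d['score'],d['mask'].sum()); break
def f(q):
    e=0
    for c,k,m in V:
        M=hull(m.shape,[proj(k,bk(np.radians(q[0]),q[1]/1e3,q[2]/1e3,q[3]/1e3,np.radians(q[4])))])
        e+=(np.maximum(m-M,0)+.4*np.maximum(M-m,0)).sum()
    return e+.3*q[4]**2+.2*(q[3]-11)**2
g=float(sys.argv[1]); best=None
for g0 in(g-6,g,g+6):
    x=np.array([g0,-6,67,10+4*(g0>15),0.]); r=minimize(f,x,method='Nelder-Mead',options=dict(initial_simplex=np.vstack([x,x+np.diag([5,4,4,3,3])]),maxiter=200))
    if best is None or r.fun<best.fun: best=r
print('theta,x,y0,z0,yaw',best.x,'loss',best.fun)
E
python3 th.py 7
```

```text
6.95 [ 0.2518  0.3722 -0.5256  1.9781  0.2446  0.8529 -0.0326] [0.5041 0.0612 0.1665] F [-0.6822  0.9505 -0.4619] 0.022358206187611297
cradle TCP mm [ -5.7068  73.7846 166.475 ] tip [ -5.7086  73.7862 149.475 ] tilt 0.005287600010313652 z [-0.0001  0.0001 -1.    ] y [ 1.     -0.0048 -0.0001]
scene 0.71 922
side 0.77 1341
theta,x,y0,z0,yaw [ 6.32 -2.46 69.83  6.47  0.39] loss 274.0392114367591
```

```bash
python3 -m handwheel '[{"rotation":[0,0,0],"linear":[-0.4,0,0],"grip":24},{"rotation":[0,0,0],"linear":[-0.8,0,0],"grip":24},{"rotation":[0,0,0],"linear":[-1.2,0,0],"grip":24},{"rotation":[0,0,0],"linear":[-1.6,0.1,0],"grip":24},{"rotation":[0,0,0],"linear":[-1.9,0.1,0],"grip":24},{"rotation":[0,0,0],"linear":[-2.2,0.1,0],"grip":24},{"rotation":[0,0,0],"linear":[-2.4,0.1,0],"grip":24},{"rotation":[0,0,0],"linear":[-2.4,0.1,0],"grip":24}]' >/dev/null; python3 ob.py;python3 th.py 17
```

```text
7.8167 [ 0.2859  0.3828 -0.5151  1.9616  0.246   0.8582  0.0128] [0.5139 0.039  0.1663] F [-1.7352  1.2151 -0.0057] 0.022076331344167602
cradle TCP mm [ -4.8176  49.539  166.3455] tip [ -4.8189  49.535  149.3455] tilt -0.01346071214761463 z [-0.0001 -0.0002 -1.    ] y [ 1.     -0.0053 -0.0001]
scene 0.69 945
side 0.6 1252
theta,x,y0,z0,yaw [16.56  0.09 73.01 10.48  1.39] loss 253.74183501579367
```

```bash
python3 -m handwheel '[{"rotation":[0,0,0],"linear":[-0.3,0,0],"grip":24},{"rotation":[0,0,0],"linear":[-0.6,0,0],"grip":24},{"rotation":[0,0,0],"linear":[-0.9,0,0],"grip":24},{"rotation":[0,0,0],"linear":[-1.1,0,0],"grip":24},{"rotation":[0,0,0],"linear":[-1.3,0,0],"grip":24},{"rotation":[0,0,0],"linear":[-1.5,0,0],"grip":24},{"rotation":[0,0,0],"linear":[-1.7,0,0],"grip":24},{"rotation":[0,0,0],"linear":[-1.7,0,0],"grip":24}]' >/dev/null; python3 ob.py;python3 th.py 25; python3 -c "
from plan import *
for th,tau in((24,0),(27,0),(30,0),(30,4),(33,7),(36,10)): print(th,tau,tcp(th,tau,mode='push'),tcp(th,tau))"
```

```text
8.6833 [ 0.3099  0.39   -0.5082  1.9499  0.2465  0.8622  0.045 ] [0.5201 0.0232 0.1664] F [ 0.2425 -0.0734  0.248 ] 0.022104491690046316
cradle TCP mm [ -4.8927  32.5845 166.3552] tip [ -4.894   32.5798 149.3552] tilt -0.015754539772081536 z [-0.0001 -0.0003 -1.    ] y [ 1.     -0.0052 -0.0001]
scene 0.69 1032
side 0.94 1276
theta,x,y0,z0,yaw [22.48 -1.49 70.88  8.44  1.25] loss 207.23762282180812
24 0 [ 33.55932073 165.41478295] [ 42.28154879 169.29816908]
27 0 [ 25.90874604 164.59003898] [ 32.05419169 167.72129994]
30 0 [ 18.17210506 163.42880132] [ 21.88972746 165.5751716 ]
30 4 [ 18.17116745 161.99041715] [ 24.90505801 165.87823068]
33 7 [ 10.59479665 159.33951063] [ 17.11598621 163.57442065]
36 10 [  3.16754674 156.29572047] [  9.45816117 160.86611938]
```

```bash
cat > gen.py <<'E'
import sys
from plan import *
# gen.py y0 z0 tau0 theta:tau ...
y0,z0,t0=map(float,sys.argv[1:4]); t=np.radians(t0)
X=np.array([np.cos(t),np.sin(t)]);Z=np.array([np.sin(t),-np.cos(t)])
for s in sys.argv[4:]:
    th,tau=map(float,s.split(':')); q=tcp(th,tau)-[y0,z0]; print(s,'rot %.1f lin x %.2f z %.2f'%(tau-t0,q@X/10,q@Z/10))
E
python3 gen.py 32.6 166.4 0 27:0 28:1 29:2 30:3 31:4 32:5 33:6 34:7
```

```text
27:0 rot 0.0 lin x -0.05 z -0.13
28:1 rot 1.0 lin x -0.32 z -0.07
29:2 rot 2.0 lin x -0.58 z -0.01
30:3 rot 3.0 lin x -0.84 z 0.06
31:4 rot 4.0 lin x -1.10 z 0.13
32:5 rot 5.0 lin x -1.36 z 0.21
33:6 rot 6.0 lin x -1.62 z 0.30
34:7 rot 7.0 lin x -1.88 z 0.38
```

```bash
python3 -m handwheel '[{"rotation":[0,0.5,0],"linear":[-0.2,0,-0.1],"grip":24},{"rotation":[0,1,0],"linear":[-0.35,0,-0.1],"grip":24},{"rotation":[0,2,0],"linear":[-0.6,0,0],"grip":24},{"rotation":[0,3,0],"linear":[-0.85,0,0.05],"grip":24},{"rotation":[0,4,0],"linear":[-1.1,0,0.15],"grip":24},{"rotation":[0,5,0],"linear":[-1.35,0,0.2],"grip":24},{"rotation":[0,6,0],"linear":[-1.6,0,0.3],"grip":24},{"rotation":[0,7,0],"linear":[-1.9,0,0.4],"grip":24}]' >/dev/null; python3 ob.py;python3 th.py 32 2 s34;python3 gen.py 14 162.5 7  36:9 38:11 40:13 42:15 44:17 46:19 48:21 50:23
```

```text
9.55 [ 0.4309  0.4421 -0.5439  1.9032  0.1345  0.8952  0.2135] [0.5269 0.0056 0.1622] F [-0.7721 -0.4685  0.9002] 0.022258535630256926
cradle TCP mm [ -5.0243  13.7059 162.2224] tip [ -5.0151  15.8085 145.3529] tilt 7.104490078718398 z [ 0.0005  0.1237 -0.9923] y [ 1.     -0.005  -0.0001]
scene 0.74 1122
side 0.93 1269
theta,x,y0,z0,yaw [29.34 -0.94 71.03 11.53  1.77] loss 173.86558761353135
36:9 rot 2.0 lin x -0.55 z 0.11
38:11 rot 4.0 lin x -1.07 z 0.26
40:13 rot 6.0 lin x -1.59 z 0.42
42:15 rot 8.0 lin x -2.10 z 0.60
44:17 rot 10.0 lin x -2.60 z 0.79
46:19 rot 12.0 lin x -3.10 z 1.01
48:21 rot 14.0 lin x -3.59 z 1.24
50:23 rot 16.0 lin x -4.07 z 1.49
```

Run:
```python
import cv2,numpy as np
a=cv2.imread('pics/s34_scene.png')[120:250,190:350];b=cv2.imread('pics/s34_side.png')[120:260,210:350]
a=cv2.resize(a,(480,390),interpolation=cv2.INTER_CUBIC)
b=cv2.resize(b,(390,390),interpolation=cv2.INTER_CUBIC)[:,:310]
cv2.imwrite('pics/v34.png',np.hstack([a,b]))
```

```text
(no output)
```

View pics/v34.png

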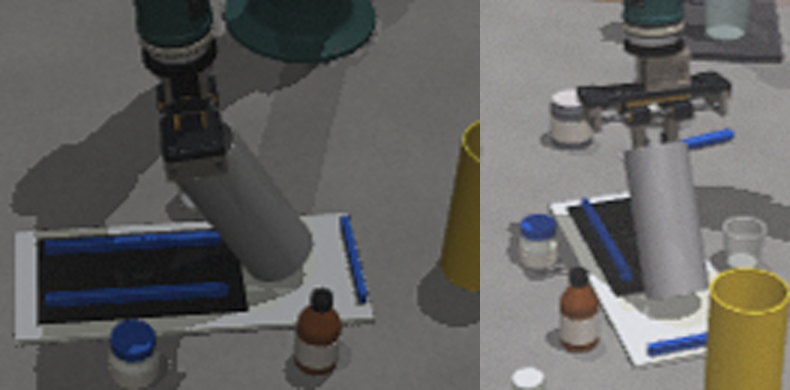

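```bash
python3 gen.py 13.9 162.4 7  35:9 36:11 37:13 38:15 39.5:18 41:21 42.5:24 44:27
```

```text
35:9 rot 2.0 lin x -0.20 z 0.04
36:11 rot 4.0 lin x -0.39 z 0.09
37:13 rot 6.0 lin x -0.57 z 0.15
38:15 rot 8.0 lin x -0.76 z 0.20
39.5:18 rot 11.0 lin x -1.04 z 0.29
41:21 rot 14.0 lin x -1.33 z 0.38
42.5:24 rot 17.0 lin x -1.61 z 0.47
44:27 rot 20.0 lin x -1.89 z 0.57
```

```bash
python3 -m handwheel '[{"rotation":[0,2,0],"linear":[-0.2,0,0.05],"grip":24},{"rotation":[0,4,0],"linear":[-0.4,0,0.1],"grip":24},{"rotation":[0,6,0],"linear":[-0.6,0,0.15],"grip":24},{"rotation":[0,8,0],"linear":[-0.75,0,0.2],"grip":24},{"rotation":[0,11,0],"linear":[-1.05,0,0.3],"grip":24},{"rotation":[0,14,0],"linear":[-1.3,0.1,0.4],"grip":24},{"rotation":[0,17,0],"linear":[-1.6,0.1,0.5],"grip":24},{"rotation":[0,20,0],"linear":[-1.9,0.1,0.6],"grip":24}]' >/dev/null; python3 ob.py;python3 th.py 44;python3 gen.py -5 154 27  46:30 48:33 50:36 52:39 54:42 56:45 58:48 60:51
```

```text
10.4167 [ 0.647   0.6208 -0.6287  1.7734 -0.0848  1.0606  0.4992] [ 0.5345 -0.0102  0.1543] F [ 0.2105 -0.745  -0.8072] 0.022026783817525868
cradle TCP mm [ -3.7717  -3.7639 154.3184] tip [ -3.7342   3.9815 139.1854] tilt 27.104446149123557 z [ 0.0022  0.4556 -0.8902] y [ 1.     -0.0036  0.0006]
scene 0.56 1204
side 0.59 1269
theta,x,y0,z0,yaw [43.25 -2.96 73.48  9.93  2.44] loss 157.8465097385352
46:30 rot 3.0 lin x -0.37 z -0.00
48:33 rot 6.0 lin x -0.84 z 0.01
50:36 rot 9.0 lin x -1.31 z 0.04
52:39 rot 12.0 lin x -1.78 z 0.07
54:42 rot 15.0 lin x -2.25 z 0.13
56:45 rot 18.0 lin x -2.72 z 0.19
58:48 rot 21.0 lin x -3.18 z 0.27
60:51 rot 24.0 lin x -3.65 z 0.36
```

```bash
python3 -m handwheel '[{"rotation":[0,3,0],"linear":[-0.4,0,0],"grip":24},{"rotation":[0,6,0],"linear":[-0.85,0.1,0],"grip":24},{"rotation":[0,9,0],"linear":[-1.3,0.1,0.05],"grip":24},{"rotation":[0,12,0],"linear":[-1.8,0.1,0.05],"grip":24},{"rotation":[0,15,0],"linear":[-2.2,0.1,0.1],"grip":24},{"rotation":[0,18,0],"linear":[-2.7,0.2,0.2],"grip":24},{"rotation":[0,20,0],"linear":[-3.1,0.2,0.25],"grip":24},{"rotation":[0,22,0],"linear":[-3.5,0.2,0.3],"grip":24}]' >/dev/null; python3 ob.py;python3 th.py 58 2 s58;python3 gen.py -36 126 49 62:51 64:53 66:54 68:55 70:56 72:57 74:58 76:59
```

```text
11.2833 [ 0.7705  0.8817 -0.6614  1.5909 -0.2119  1.3031  0.6635] [ 0.5472 -0.0365  0.1358] F [ 0.0366  0.0478 -0.1661] 0.021966974690379167
cradle TCP mm [ -1.7568 -32.9294 135.768 ] tip [ -1.7216 -20.1007 124.6135] tilt 48.993093732113735 z [ 0.0021  0.7546 -0.6561] y [ 1.     -0.0027  0.    ]
scene 0.6 1329
side 0.63 1186
theta,x,y0,z0,yaw [58.44 -3.65 75.6   9.77  2.46] loss 139.8072982803729
62:51 rot 2.0 lin x -0.05 z -0.59
64:53 rot 4.0 lin x -0.59 z -0.64
66:54 rot 5.0 lin x -1.20 z -0.66
68:55 rot 6.0 lin x -1.81 z -0.66
70:56 rot 7.0 lin x -2.42 z -0.63
72:57 rot 8.0 lin x -3.03 z -0.59
74:58 rot 9.0 lin x -3.64 z -0.52
76:59 rot 10.0 lin x -4.24 z -0.43
```

```bash
python3 gen.py -33 135.7 49 60.5:51 62:53 64:55 66:57 68:59 70:61 72:62 74:63;  python3 -c "
from plan import *
for a in((74,63),(82,65),(90,67),(90,70)):
  q=tcp(*a);t=np.radians(a[1]); z=np.array([np.sin(t),-np.cos(t)]); print(a,q,[ (d,q-z*d) for d in(85,250,330)])"
```

```text
60.5:51 rot 2.0 lin x -0.47 z -0.14
62:53 rot 4.0 lin x -0.84 z -0.19
64:55 rot 6.0 lin x -1.38 z -0.24
66:57 rot 8.0 lin x -1.92 z -0.28
68:59 rot 10.0 lin x -2.46 z -0.29
70:61 rot 12.0 lin x -3.01 z -0.29
72:62 rot 13.0 lin x -3.61 z -0.25
74:63 rot 14.0 lin x -4.22 z -0.18
(74, 63) [-62.0785277  105.03889643] [(85, array([-137.81408226,  143.6280889 ])), (250, array([-284.83015875,  218.53652136])), (330, array([-356.11068068,  254.85576134]))]
(82, 65) [-74.76117952  82.53143374] [(85, array([-151.79734142,  118.45398599])), (250, array([-301.33812628,  188.18599918])), (330, array([-373.84274924,  221.99546012]))]
(90, 67) [-84.02081557  58.28861334] [(85, array([-162.26372811,   91.50075926])), (250, array([-314.14702893,  155.97139547])), (330, array([-387.78741721,  187.22988574]))]
(90, 70) [-83.29168041  60.36145683] [(85, array([-163.16555318,   89.43316901])), (250, array([-318.21483561,  145.86649266])), (330, array([-393.39024527,  173.22810413]))]
```

```bash
python3 -m handwheel '[{"rotation":[0,2,0],"linear":[-0.45,0,-0.1],"grip":24},{"rotation":[0,4,0],"linear":[-0.85,0,-0.2],"grip":24},{"rotation":[0,6,0],"linear":[-1.4,0,-0.25],"grip":24},{"rotation":[0,8,0],"linear":[-1.9,0.1,-0.3],"grip":24},{"rotation":[0,10,0],"linear":[-2.45,0.1,-0.3],"grip":24},{"rotation":[0,12,0],"linear":[-3,0.1,-0.3],"grip":24},{"rotation":[0,13,0],"linear":[-3.6,0.1,-0.25],"grip":24},{"rotation":[0,14,0],"linear":[-4.2,0.1,-0.2],"grip":24}]' >/dev/null; python3 ob.py;python3 th.py 74 2 s74
```

```text
12.15 [ 0.8062  1.0856 -0.6569  1.4363 -0.2611  1.4778  0.7278] [ 0.559  -0.0637  0.1056] F [-0.7689 -1.9827 -0.6066] 0.02219932333593855
cradle TCP mm [ -0.8155 -62.5385 105.6119] tip [ -0.7597 -47.3981  97.8811] tilt 62.95075149214667 z [ 0.0033  0.8906 -0.4548] y [ 1.     -0.0033  0.0007]
scene 0.88 1490
side 0.85 1139
theta,x,y0,z0,yaw [73.63 -3.36 74.1  10.45  1.97] loss 123.79635740039426
```

Run:
```python
import cv2,numpy as np
a=cv2.imread('pics/s74_scene.png')[120:250,130:330];b=cv2.imread('pics/s74_side.png')[120:260,200:340]
a=cv2.resize(a,(480,312),interpolation=cv2.INTER_CUBIC)
b=cv2.resize(b,(312,312),interpolation=cv2.INTER_CUBIC)
cv2.imwrite('pics/v74.png',np.hstack([a,b]))
```

```text
(no output)
```

View pics/v74.png

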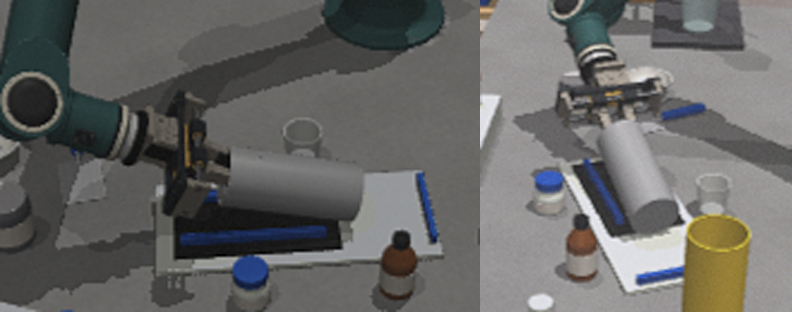

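```bash
python3 gen.py -62.3 105.2 63 75.5:63.5 77:64 78.5:64.5 80:65 81.5:65.5 83:66 84:66.5 85:67; python3 gen.py -78.6 73.5 67 86:67 87:67 88:67 89:67 90:67 91:67 92:67 93:67
```

```text
75.5:63.5 rot 0.5 lin x -0.48 z -0.02
77:64 rot 1.0 lin x -0.95 z -0.06
78.5:64.5 rot 1.5 lin x -1.43 z -0.08
80:65 rot 2.0 lin x -1.90 z -0.09
81.5:65.5 rot 2.5 lin x -2.38 z -0.09
83:66 rot 3.0 lin x -2.86 z -0.07
84:66.5 rot 3.5 lin x -3.16 z -0.05
85:67 rot 4.0 lin x -3.47 z -0.03
86:67 rot 0.0 lin x -0.24 z -0.00
87:67 rot 0.0 lin x -0.59 z 0.01
88:67 rot 0.0 lin x -0.93 z 0.03
89:67 rot 0.0 lin x -1.27 z 0.06
90:67 rot 0.0 lin x -1.61 z 0.10
91:67 rot 0.0 lin x -1.95 z 0.14
92:67 rot 0.0 lin x -2.30 z 0.18
93:67 rot 0.0 lin x -2.64 z 0.23
```

```bash
python3 -m handwheel '[{"rotation":[0,0.5,0],"linear":[-0.5,0,0],"grip":24},{"rotation":[0,1,0],"linear":[-0.95,0,-0.05],"grip":24},{"rotation":[0,1.5,0],"linear":[-1.4,0,-0.1],"grip":24},{"rotation":[0,2,0],"linear":[-1.9,0,-0.1],"grip":24},{"rotation":[0,2.5,0],"linear":[-2.3,0,-0.1],"grip":24},{"rotation":[0,3,0],"linear":[-2.7,0,-0.1],"grip":24},{"rotation":[0,3.5,0],"linear":[-3.1,0,-0.05],"grip":24},{"rotation":[0,4,0],"linear":[-3.4,0,0],"grip":24}]' >/dev/null; python3 ob.py;python3 th.py 84 2 s84
```

```text
13.0167 [ 0.8082  1.1806 -0.642   1.3628 -0.261   1.5309  0.7548] [ 0.5644 -0.0789  0.0742] F [ 1.2901 -1.6662 -0.8521] 0.02217783500714775
cradle TCP mm [ -1.4407 -78.6321  74.1898] tip [ -1.3644 -62.9783  67.5601] tilt 67.04633542506812 z [ 0.0045  0.9208 -0.39  ] y [ 1.     -0.005  -0.0002]
scene 0.67 1476
side 0.69 931
theta,x,y0,z0,yaw [84.39 -0.64 73.26 13.3   1.17] loss 122.78173764980271
```

```bash
python3 -m handwheel '[{"rotation":[0,0,0],"linear":[-0.25,0,0],"grip":24},{"rotation":[0,0,0],"linear":[-0.5,0,0],"grip":24},{"rotation":[0,0,0],"linear":[-0.75,0,0],"grip":24},{"rotation":[0,0,0],"linear":[-1,0,0.05],"grip":24},{"rotation":[0,0,0],"linear":[-1.25,0,0.05],"grip":24},{"rotation":[0,0,0],"linear":[-1.5,0,0.1],"grip":24},{"rotation":[0,0,0],"linear":[-1.7,0,0.1],"grip":24},{"rotation":[0,0,0],"linear":[-1.9,0,0.1],"grip":24}]' >/dev/null; python3 ob.py;python3 th.py 90 2 s90
```

```text
13.8833 [ 0.8036  1.2087 -0.632   1.3405 -0.2498  1.5316  0.7669] [ 0.5666 -0.0841  0.057 ] F [-0.2483  0.0064 -0.1214] 0.021798262186489437
cradle TCP mm [ -1.3174 -84.281   57.0289] tip [ -1.2565 -68.6256  50.4029] tilt 67.05997012496687 z [ 0.0036  0.9209 -0.3898] y [ 1.     -0.0039  0.0001]
scene 0.6 1419
side 0.97 914
theta,x,y0,z0,yaw [89.62 -1.62 75.95 13.24 -0.54] loss 73.2138872834243
```

```bash
python3 -m handwheel '[{"rotation":[0,0,0],"linear":[-0.2,0,0],"grip":24},{"rotation":[0,0,0],"linear":[-0.4,0,0],"grip":24},{"rotation":[0,0,0],"linear":[-0.4,0,0],"grip":24},{"rotation":[0,0,0],"linear":[-0.6,0,-0.6],"grip":24},{"rotation":[0,0,0],"linear":[-0.8,0,-1.2],"grip":24},{"rotation":[0,0,0],"linear":[-1.1,0,-2],"grip":24},{"rotation":[0,0,0],"linear":[-1.2,0,-2.8],"grip":24},{"rotation":[0,0,0],"linear":[-1.2,0,-3.5],"grip":24}]' >/dev/null; python3 ob.py;python3 th.py 90 2 s91
```

```text
14.75 [ 0.8076  1.2317 -0.6176  1.2481 -0.2381  1.608   0.7668] [ 0.5806 -0.1203  0.0595] F [-0.2061  0.1608  0.3761] 0.022518078731140232
cradle TCP mm [  -1.6665 -123.1056   59.5487] tip [  -1.5813 -107.4606   52.8984] tilt 66.97083859970044 z [ 0.005   0.9203 -0.3912] y [ 1.     -0.0055 -0.0002]
scene 0.7 1438
side 0.62 989
theta,x,y0,z0,yaw [87.21 -3.22 72.79 11.8   2.09] loss 102.35577040235992
```

```bash
python3 -m handwheel '[{"rotation":[0,0,0],"linear":[0,0,-1],"grip":24},{"rotation":[0,0,0],"linear":[0,0,-2],"grip":24},{"rotation":[0,0,0],"linear":[0,0,-4],"grip":24},{"rotation":[0,0,0],"linear":[1,0,-6],"grip":24},{"rotation":[0,-4,0],"linear":[3,0,-8],"grip":24},{"rotation":[0,-10,0],"linear":[6,0,-9],"grip":24},{"rotation":[0,-16,0],"linear":[9,0,-9],"grip":24},{"rotation":[0,-22,0],"linear":[12,0,-9],"grip":24}]' >/dev/null; python3 ob.py;python3 th.py 88 2 s92
python3 - <<'E'
from bench import env
import cv2,numpy as np
w=env.snapshot('wrist')[:,:,::-1]; a=cv2.imread('pics/s92_scene.png')[130:260,150:350]
cv2.imwrite('pics/v92.png',np.hstack([cv2.resize(a,(461,300),interpolation=cv2.INTER_CUBIC),cv2.resize(w,(330,300))]))
E
```

```text
15.6167 [ 0.8     0.8663 -0.617   1.329  -0.1538  1.5476  0.6634] [ 0.594  -0.1541  0.2068] F [1.2145 0.4503 0.8405] 0.022044589720536807
cradle TCP mm [  -1.6624 -159.4297  206.8338] tip [  -1.5521 -147.4782  194.7446] tilt 44.67191619706975 z [ 0.0065  0.703  -0.7111] y [ 1.     -0.0079  0.0014]
scene 0.61 1429
side 0.56 967
theta,x,y0,z0,yaw [87.54 -3.44 74.54 11.56  1.38] loss 70.84971276446227
```

View pics/v92.png

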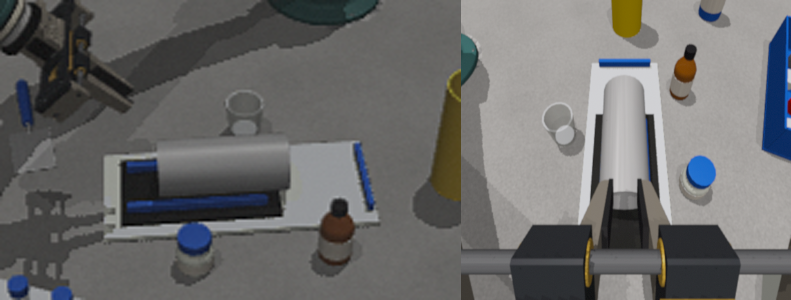

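```bash
python3 -m handwheel '[{"rotation":[0,-6,0],"linear":[2,0,-3],"grip":24},{"rotation":[0,-12,0],"linear":[4,0,-6],"grip":24},{"rotation":[0,-18,0],"linear":[5,0,-9],"grip":24},{"rotation":[0,-24,0],"linear":[5,0,-12],"grip":24},{"rotation":[0,-24,0],"linear":[5,0,-12],"grip":24},{"rotation":[0,-24,0],"linear":[5,0,-12],"grip":24},{"rotation":[0,-24,0],"linear":[5,0,-12],"grip":24}]' >/dev/null; python3 ob.py
cat > lie.py <<'E'
from bench import env
from fit import *
np.set_printoptions(precision=2,suppress=True)
p=np.load('est.npz')['p']; V=[]
def bk(x,y,z,yaw,pitch): # centre mm, deg
    A=np.linspace(0,2*np.pi,60); P=np.vstack([np.c_[.042*np.cos(A),0*A+s,.042*np.sin(A)] for s in(-.095,.095)])
    c,s=np.cos(np.radians(pitch)),np.sin(np.radians(pitch)); P=P@np.array([[1,0,0],[0,c,-s],[0,s,c]]).T
    c,s=np.cos(np.radians(yaw)),np.sin(np.radians(yaw)); P=P@np.array([[c,-s,0],[s,c,0],[0,0,1]]).T
    return T(p,P+np.array([x,y,z])/1e3)
for c in('wrist','scene','side'):
    k=env.get_calibration(c); im=env.snapshot(c); cv2.imwrite(f'pics/lie_{c}.png',im[:,:,::-1])
    for d in env.cut_out(c,'beaker'):
        col=im[d['mask']].mean(0); print(c,round(d['score'],2),d['centre'],d['mask'].sum(),col)
        if col.max()-col.min()<25 and d['score']>.3: V.append((c,k,d['mask'].astype(np.float32))); break
def run(VV):
    f=lambda q:sum((np.maximum(m-M,0)+.6*np.maximum(M-m,0)).sum()/np.sqrt(m.sum()) for c,k,m in VV for M in [hull(m.shape,[proj(k,bk(*q))])])
    x=np.array([0,-24,58,0,0.]); r=minimize(f,x,method='Nelder-Mead',options=dict(initial_simplex=np.vstack([x,x+np.diag([5,6,6,3,3])]),maxiter=400)); return r
for VV in [V]+[[v] for v in V]: r=run(VV); print([v[0] for v in VV],'x y z yaw pitch',r.x,r.fun)
q=run(V).x; k=V[0][1]; g=cv2.imread('pics/lie_wrist.png')
for Q,col in((bk(*q),(0,255,0)),(bk(0,q[1],58,0,0),(0,0,255))): cv2.polylines(g,[cv2.convexHull(np.round(proj(k,Q)).astype(np.int32))],True,col,1)
cv2.imwrite('pics/lie_o.png',g)
E
python3 lie.py
```

```text
16.45 [ 0.7403  0.6146 -0.5769  1.297   0.0163  1.5261  0.586 ] [ 0.6106 -0.1995  0.3228] F [ 0.0622  0.132  -1.203 ] 0.021737094893634092
cradle TCP mm [  -3.0324 -207.8076  322.7707] tip [  -3.0491 -201.6567  306.9224] tilt 21.211896869000846 z [-0.001   0.3618 -0.9322] y [ 1.     -0.0061 -0.0034]
wrist 0.62 [254.1, 100.1] 8369 [176.29 174.65 175.25]
scene 0.9 [248.8, 198.9] 1428 [98.82 98.6  98.54]
side 0.83 [303.1, 247.7] 1783 [138.9  118.95  56.32]
side 0.61 [271.7, 203.6] 1026 [128.02 127.07 129.36]
['wrist', 'scene', 'side'] x y z yaw pitch [ -0.92 -18.43  57.36  -0.1   -0.76] 4.192260265350342
['wrist'] x y z yaw pitch [ -1.02 -18.56  56.57   0.26   0.26] 1.4937324523925781
['scene'] x y z yaw pitch [ -0.23 -18.54  59.12   0.98  -1.62] 0.8669877052307129
['side'] x y z yaw pitch [  0.24 -19.27  55.19   0.31  -0.25] 1.4068299531936646
```

View pics/lie_o.png

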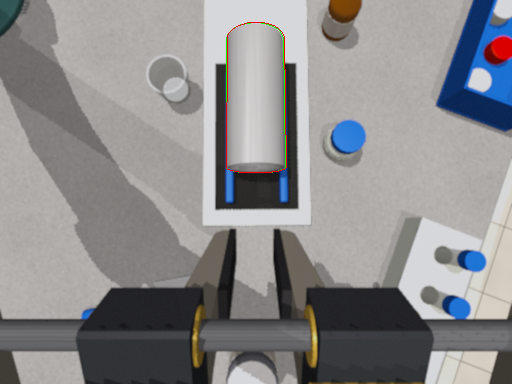

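Run:
```python
from bench import env
import numpy as np
a=env.get_obs(); print(a['time_s'],a['force'],np.abs(a['joint_velocities']).max())
print(env.close_job())
```

```text
16.75 [-0.82826961  0.71979201  0.11549942] 0.012496201146991896
the job is handed in; nothing more can be done
None
```

The steel beaker is lying on the black pad between the blue rails, mouth away from the white end. I handed the job in at 16.8 s of the 48 s allowed.

I put the fingertips into the mouth and pushed the beaker over the stop. I then bore on the opposite inner wall to hold it back and let it down slowly to flat. After that I lowered the fingers clear and drew them out.

**Final position:** fitting the beaker's outline in all three cameras gave a position about 1 mm off the middle line. The axis was at 57 mm height, against 58 mm expected for lying on the pad. Yaw and pitch were under 1°, with the foot at y ≈ +76 mm and the mouth at y ≈ -113 mm in the cradle's frame. The robot was clear, and the force reading at hand-in was about 1 N, which is noise level.

**Checks that disagreed:**
- **Tilt readings:** two rougher readings after the release gave 87° to 88° instead of 90°. The three-camera fit afterwards did not confirm this.
- **Foot position:** the foot slid back a few millimetres over the stop as it was lowered, so it ended at +76 mm rather than the +71 mm I had modelled.
- **Bystanders:** no contact with them showed in the pictures or force readings. I did not measure their positions again at the end.

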